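# Slide a slotted shim off the surface plate and lay it in the tray

## Task

Slide the slotted shim straight across the surface plate, slot end first, until its slotted end hangs well out over the plate's edge nearest the robot, then take hold of the overhanging end, lift it clear and lay it flat in the shallow tray. Lower it in rather than dropping it, let go, and leave the plain shim where it lies.

Things in the scene. Friction and masses are not known exactly. Their poses are not given: they have to be found in the camera images.
- slot_shim: To move: flat metal shim 110 x 56 x 3 mm, 0.12 kg, loose on the plate. A slot 20 mm wide, 50 long, open at one end, makes it a U with 18 mm legs; the rest is solid. Origin: centre of the outline, underside. x along its length: slot end -55 mm, solid end +55 mm; z up. Mass centre x = +6 mm. Starts slot end to the robot, within 10 deg of square to the plate edge and 35 to 65 mm back from it.
- plain_shim: The other flat shim on the plate, the same 110 x 56 x 3 mm and bare metal but a plain rectangle without a slot; it stays where it is. Origin: centre of the underside; x along its length.
- plate: Dark grey surface plate, a fixed block 240 x 300 x 50 mm, turned up to 15 deg. Origin: centre of the underside; top at z = 50 mm; x away from the robot, so the edge nearest the robot is x = -120 mm; open space below it. On top, side by side along y about 95 mm apart in any order: the two shims and a loose steel block 75 x 50 x 25 mm. Fingertips pressed on a shim (5 to 20 N) drag it easily.
- tray: Shallow plastic tray fixed on the bench left or right of the plate: outside 200 x 140 mm, 28 mm high, walls and floor 4 mm. Origin: centre of the underside; x along the 200 mm, turned up to 9 deg from the robot's x; inner floor z = 4 mm. A deeper open-fronted bin of bolts (160 x 110 x 75 mm) stands on the other side of the plate: not the tray.
Things that resemble listed ones, but are neither listed nor needed, are in the scene too. What is shaped like the slot_shim but yellow is not meant. What is shaped like the tray but orange is not meant.

How it is judged:
On the way, in this order (a step that is already met when the one before it is completed fails the run):
1. the slotted shim, still lying flat on the plate, hangs out over the near edge by at least 15 mm, slot end first and not turned more than 25 degrees from square (x of slot_shim in the frame of plate between -0.15 and -0.08 m and z of slot_shim in the frame of plate between 0.045 and 0.055 m and angle between slot_shim's own z axis and vertical below 0.1 rad and angle between the x axis of slot_shim and the x axis of plate, either way round below 0.44 rad), for 0.2 s.
2. the slotted shim is lifted clear of the plate by at least 20 mm, held by the fingers (z of slot_shim in the frame of plate above 0.07 m and contact force between the fingers and slot_shim above 0.5 N and contact force between slot_shim and plate below 0.1 N), for 0.2 s.
At the end, for the whole second after the job is handed in: The slotted shim lies flat on the tray's floor (underside within 5 mm of it, tilt under 0.1 rad, its origin within 50 mm along x and 45 mm along y of the tray's centre), released and at rest; the plain shim is within 20 mm of where it lay (x of slot_shim in the frame of tray between -0.05 and 0.05 m and y of slot_shim in the frame of tray between -0.045 and 0.045 m and z of slot_shim in the frame of tray between 0 and 0.009 m and angle between slot_shim's own z axis and vertical below 0.1 rad and linear speed of slot_shim below 0.02 m/s and distance of plain_shim from where it was at the start of the episode below 0.02 m); the robot touches nothing.
It fails at once if the slotted shim is dropped: it moves faster than 0.75 m/s (a fall of about 30 mm) with no finger on it (linear speed of slot_shim above 0.75 m/s and contact force between the fingers and slot_shim below 0.05 N).
It fails at once if the plain shim is moved more than 20 mm (distance of plain_shim from where it was at the start of the episode above 0.02 m).
It also fails if it takes over 48 s, if anything falls off the work surface, if the arm or the gripper's body presses on something with over 40 N, if the wrist force passes 120 N, or if a joint passes its speed limit or range.

## Robot

A 7-joint arm with a two-finger parallel gripper is mounted at the origin on the work surface. World frame = base frame: x ahead of the robot, y to its left, z up, the work surface at z = 0. Lengths are in m, angles in rad, forces in N, time in s.
With the tool pointing down it reaches from about 0.4 to 0.925 m from the base axis. Payload 5.6 kg.
Tool frame: the origin (TCP) lies on the centre line of the jaws, within the pads' length; the fingertips stand 25 mm ahead of it and the grasp point (between the pads) lies 6 mm ahead of it; z points along the fingers, y is the line along which they close (so a half turn about z gives the same grasp; the last joint's range is limited). The gripper opens to 85 mm and grips with 20 to 120 N. Pads are 22 mm wide; open, the fingers measure 114 mm over their backs; the gripper's body (76 mm by 85 mm) begins 54 mm behind the grasp point. The pads swing forward as they close: fully open they stand 13 mm farther back than shut.
Start: joints at [-1.383, 0.468, -0.012, 1.603, 0.006, 1.071, -0.056], TCP at [0.149, 0.633, 0.256] pointing down, gripper open.
Joint ranges: [-2.53, 2.53], [-0.31, 2.02], [-1.57, 1.55], [0.28, 2.44], [-1.29, 4.43], [0.15, 1.84], [-2.92, 2.92]. Speed limits (rad/s): [2.57, 2.57, 3.14, 3.14, 3.14, 3.14, 3.14].

## Interface

Orientations are given as a unit quaternion [w, x, y, z].
In Python, from rig import r, eyes gives the robot as it stands. The module is installed in compiled form; this text tells all that it offers.
- The arm moves only by the tool step_arm, never from a script. Its argument "increments" is a list of rows, each a list of 6 numbers: the shift along the tool's x, y, z in units of 0.03 m (1.0 is 0.03 m), then the turn, a rotation vector about the tool's x, y, z in units of 8 degrees (1.0 is 8 degrees). In form: [[tx, ty, tz, wx, wy, wz], ...]. A call has 1 to 5 rows; each row shifts and turns the commanded pose from where the row before left it, along the tool's axes as they then stand; what a row does not reach is not made up. A row lasts 1/10 s, in which the tool goes at most 50 mm and 8.59 degrees, less where a joint would pass 70% of its speed; a pose out of reach is approached as far as the arm can. A call with a number of a shift or a turn outside -1 to 1 is refused whole. A call with a gripper value outside its range is refused whole. "gripper" is the closure, from -1 (fully open) to 1 (shut), set as the call begins (left out, the last holds). The fingers move at their own pace and stop on an object; "newtons" is the grip in N (left out, the last holds). Time passes only in rows, so rows that do not move let the fingers close. It gives the time, the measured TCP pose, the force, the opening and the grip force at its end, in the units of the state.
- r.read_state(): the state, without advancing time (a new reading comes with each control period).
- eyes.grab_frame(name): name is "scene" or "top" or "wrist"; returns a dict with "frame" (384x512x3 uint8, red, green, blue), "z_map" (384x512 float32, m along the optical axis (not along the pixel's ray), 0 where there is no reading), "intrinsics" (3x3 intrinsics, pixels), "position" and "attitude" of the camera in the world; the wrist camera has in their place "tool_from_camera" (4x4, takes a point from camera to tool coordinates, whose origin is the TCP and whose axes are the flange's). Camera axes: x right, y up, looking along -z (the intrinsics and any distortion apply to the point x, -y, -z); pixel columns grow to the right and rows downward; lengths in m; the calibration is good to about 2 mm. A picture is of the moment at which its call begins: read the wrist's pose just before it.
- r.hand_in(): hands the job in; it is judged then, once.
The state is a dict: "t": time; "q": joint angles; "joint_vel": joint speeds; "joint_torque": joint torques, N m; "position": TCP position; "ee_rot": TCP orientation; "contact_force": force on the tool from outside, world axes, zero at the start; "wrist_torque": the same for the moment, N m; "width": finger opening in m; "gripper_force": force on a finger pad.
Only numpy, scipy, OpenCV 4.12 (cv2) and the standard library are available. Lean on these libraries where they do the work, as an engineer would, in place of code of your own. Each camera call takes 0.05 s, during which the arm holds its last target. There are 200 camera calls.

## Working session

There is one attempt and no reset: what is moved stays moved. The work goes in short steps, Python scripts to look and compute and a tool call to move; the robot and the scene stay as the last step left them, time stands still between calls to the robot, and variables do not carry over. Pictures are saved under pics/ and viewed, at most 10 in all, crops included, and the job is handed in when it is done.

Besides the shell and the picture viewer there is one more tool, called after ">>>" by a JSON object that holds its "method" and its "body", one argument or row to a line. step_arm: Moves the arm, as the interface text tells. Its arguments: {"type":"object","properties":{"increments":{"type":"array"},"gripper":{"type":"number"},"newtons":{"type":"number"}},"required":["increments"]}

```bash
mkdir -p pics; cat > h.py <<'E'
import numpy as np, cv2, pickle
from scipy.spatial.transform import Rotation as R
from rig import r, eyes
def quat(q): return R.from_quat([q[1],q[2],q[3],q[0]]).as_matrix()
def grab(name):
    s=r.read_state(); f=eyes.grab_frame(name)
    if name=="wrist":
        T=np.eye(4);T[:3,:3]=quat(s["ee_rot"]);T[:3,3]=s["position"];T=T@np.array(f["tool_from_camera"])
        f["P"],f["A"]=T[:3,3],T[:3,:3]
    else:
        a=np.array(f["attitude"]); f["P"]=np.array(f["position"]); f["A"]=a if a.shape==(3,3) else quat(a)
    return f
def cloud(f):
    z=f["z_map"];K=np.array(f["intrinsics"]);v,u=np.mgrid[:z.shape[0],:z.shape[1]]
    c=np.stack([(u-K[0,2])/K[0,0]*z,-(v-K[1,2])/K[1,1]*z,-z],-1)
    W=c@f["A"].T+f["P"]; W[z==0]=np.nan
    return W
def save(f,n): cv2.imwrite("pics/"+n,f["frame"][:,:,::-1])
E
python3 - <<'E'
from h import *
fs={n:grab(n) for n in("scene","top")}
for n,f in fs.items(): print(n,f["P"],f["intrinsics"],[k for k in f])
pickle.dump(fs,open("f0.pkl","wb"))
cv2.imwrite("pics/top0.png",cv2.resize(fs["top"]["frame"][:,:,::-1],(768,576),interpolation=cv2.INTER_CUBIC))
save(fs["scene"],"scene0.png")
print(r.read_state())
E
```

```text
scene [0.78275576 0.57213629 1.08384107] [[377.60351908   0.         254.71697139]
 [  0.         377.60351908 193.95401333]
 [  0.           0.           1.        ]] ['frame', 'z_map', 'intrinsics', 'position', 'attitude', 'P', 'A']
top [0.32077673 0.0461742  1.37812836] [[436.69657734   0.         256.36734021]
 [  0.         436.69657734 183.91459937]
 [  0.           0.           1.        ]] ['frame', 'z_map', 'intrinsics', 'position', 'attitude', 'P', 'A']
{'t': 0.1, 'q': array([-1.382986  ,  0.46832686, -0.01157825,  1.60354202,  0.00599854,
        1.07142539, -0.05630261]), 'joint_vel': array([-1.00506882e-04, -3.31531664e-03,  1.96352447e-03, -4.51823354e-04,
        5.97324797e-05, -5.21688143e-04,  3.14710628e-04]), 'joint_torque': array([ 3.84723189e-04, -5.33526206e+01,  2.11452210e-02, -2.51967895e+01,
        1.14449440e-02,  4.26956205e-03,  2.16534562e-05]), 'position': array([0.14866548, 0.63228219, 0.25540471]), 'ee_rot': array([-3.18252505e-05,  1.15193649e-01,  9.93342704e-01, -8.33147423e-04]), 'contact_force': array([-0.98604161, -0.3451227 ,  0.87933567]), 'wrist_torque': array([ 0.0080767 , -0.02867664,  0.02578129]), 'gripper_force': 0.0, 'width': 0.08514281902741826}
```

View pics/top0.png

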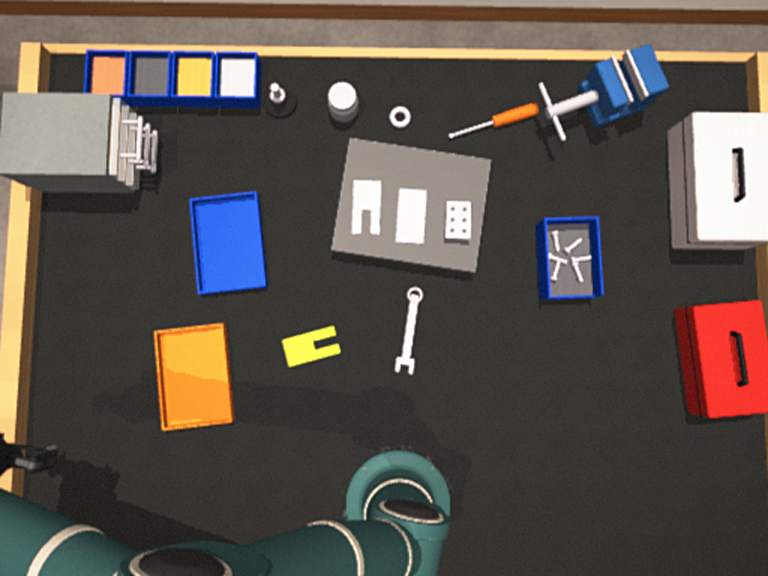

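View pics/scene0.png

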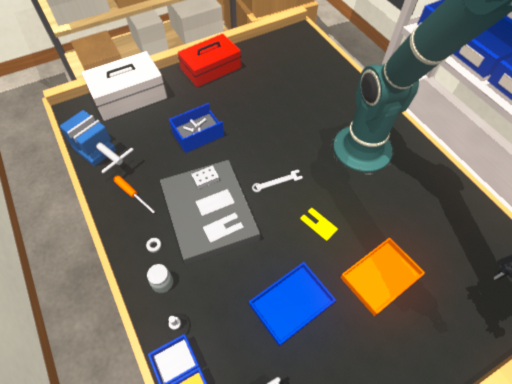

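The top view (768x576) shows two possible shims. The bare-metal one at (367,207) has its slot facing the robot, at the bottom of the picture; the yellow one at (311,345) is the decoy. The plain shim is at (411,215) and the steel block at (458,220). There are two possible trays: blue at (228,243) beside the plate and orange at (193,376), which is the decoy. The bolt bin is at (570,257). The metal U and the blue tray fit the description. I'll measure them and confirm in one enlarged crop.

```bash
cat > m.py <<'E'
from h import *
def rect(W,m):
    P=W[m]; P=P[np.isfinite(P).all(1)]
    c,s,a=cv2.minAreaRect(P[:,:2].astype(np.float32)*1000); return np.round(c,1),np.round(s,1),round(a,1),round(np.median(P[:,2])*1000,1)
def measure(f):
    W=cloud(f);I=f["frame"].astype(int);hsv=cv2.cvtColor(f["frame"],cv2.COLOR_RGB2HSV);z=W[...,2]
    top=(z>.03)&(z<.09)&(W[...,0]>.35)&(W[...,0]<.95)&(abs(W[...,1])<.3)
    low=hsv[...,1]<60
    bright=(top&low&(I.min(2)>150)).astype(np.uint8)
    plate=(top&low&(z>.04)).astype(np.uint8)
    blue=((hsv[...,1]>120)&(hsv[...,0]>100)&(hsv[...,0]<130)&(W[...,1]>.1)&(W[...,1]<.6)&(W[...,0]<.8)).astype(np.uint8)
    for nm,m in(("bright",bright),("plate",plate),("blue",blue)):
        n,L,st,ce=cv2.connectedComponentsWithStats(m)
        for i in range(1,n):
            if st[i,4]>150: print(nm,ce[i].round(),st[i,4],*rect(W,L==i))
E
python3 - <<'E'
from m import *
fs=pickle.load(open("f0.pkl","rb"))
for n in fs: print(n);measure(fs[n])
I=fs["top"]["frame"][80:210,110:350,::-1]
cv2.imwrite("pics/crop0.png",cv2.resize(I,None,fx=3.3,fy=3.3,interpolation=cv2.INTER_CUBIC))
E
```

```text
scene
bright [205. 175.] 344 [ 569.8 -127.3] [74.4 83.1] 88.4 76.4
bright [214. 202.] 596 [584.7 -24.3] [ 62.9 114.4] 85.6 54.3
bright [221. 227.] 600 [602.   67.9] [ 63.2 114.3] 89.5 54.2
bright [157. 274.] 353 [831.5 121.8] [57.1 54.1] 4.8 76.0
plate [208. 209.] 6341 [610.  -25.2] [303.6 240.6] 81.6 52.1
plate [158. 276.] 457 [830.9 124.3] [58.7 58.9] 44.9 75.3
blue [291. 303.] 3847 [526.3 353.7] [214.  151.2] 6.9 5.8
top
bright [228.  63.] 263 [832.6 123. ] [55.1 54.9] 83.9 75.9
bright [244. 137.] 638 [604.1  70.3] [ 60.8 117.3] 88.4 53.6
bright [274. 144.] 725 [587.3 -21.9] [ 61.1 115.3] 86.2 53.8
bright [305. 146.] 419 [ 577.  -117.9] [52.8 79.3] 88.8 76.1
plate [228.  66.] 361 [830.2 120.8] [58.1 59.9] 0.6 74.3
plate [274. 136.] 7384 [612.5 -23.9] [300.5 241.9] 81.5 51.8
blue [152. 162.] 3075 [536.3 363.6] [212.3 152. ] 7.2 5.7
```

View pics/crop0.png

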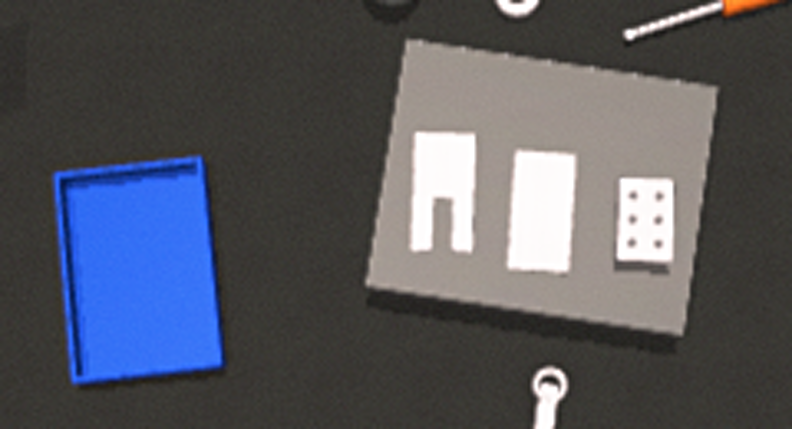

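The crop shows the slotted bare-metal shim at (443,192), slot facing down toward the robot, and the blue tray at (140,270), so both picks are confirmed. Next I'll move over the shim's solid half with the fingers shut.

>>> {"method": "step_arm", "body": {
  "increments": [
    [-1, -0.73, 0, 0, 0, 0],
    [-1, -0.73, 0, 0, 0, 0],
    [-1, -0.73, 0, 0, 0, 0],
    [-1, -0.73, 0, 0, 0, 0],
    [-1, -0.73, 0, 0, 0, 0]
  ],
  "gripper": 1,
  "newtons": 60
}}

```text
t: 0.6
position: [0.2704, 0.4904, 0.2559]
ee_rot: [-0.0, 0.115, 0.993, -0.0]
contact_force: [0.6, -0.8, 0.1]
width: 0.0122
gripper_force: 0.0
```

>>> {"method": "step_arm", "body": {
  "increments": [
    [-1, -0.73, 0, 0, 0, 0],
    [-1, -0.73, 0, 0, 0, 0],
    [-1, -0.73, 0, 0, 0, 0],
    [-1, -0.73, 0, 0, 0, 0],
    [-1, -0.73, 0, 0, 0, 0]
  ]
}}

```text
t: 1.1
position: [0.3913, 0.3495, 0.2561]
ee_rot: [-0.0, 0.115, 0.993, -0.0]
contact_force: [0.1, 0.7, 0.0]
width: -0.0003
gripper_force: 0.0
```

>>> {"method": "step_arm", "body": {
  "increments": [
    [-1, -0.73, 0, 0, 0, 0],
    [-1, -0.73, 0, 0, 0, 0],
    [-1, -0.73, 0, 0, 0, 0],
    [-1, -0.73, 0, 0, 0, 0],
    [-1, -0.73, 0, 0, 0, 0]
  ]
}}

```text
t: 1.6
position: [0.5122, 0.2087, 0.2561]
ee_rot: [-0.0, 0.115, 0.993, -0.0]
contact_force: [0.4, 0.9, 1.0]
width: -0.0001
gripper_force: 0.0
```

>>> {"method": "step_arm", "body": {
  "increments": [
    [-1, -0.73, 0, 0, 0, 0],
    [-1, -0.73, 0, 0, 0, 0],
    [-1, -0.73, 0, 0, 0, 0],
    [-0.5, -0.4, 0, 0, 0, 0],
    [0, 0, 0, 0, 0, -0.59]
  ]
}}

```text
t: 2.1
position: [0.5975, 0.1063, 0.2557]
ee_rot: [0.0, 0.076, 0.997, -0.001]
contact_force: [0.1, -0.3, 0.6]
width: 0.0003
gripper_force: 0.0
```

```bash
python3 - <<'E'
from m import *
f=grab("wrist"); pickle.dump(f,open("w1.pkl","wb")); print(r.read_state()["position"],f["P"]); measure(f); save(f,"w1.png")
E
```

```text
[0.59659338 0.10817435 0.25565842] [0.51688534 0.11841228 0.37395814]
bright [131. 174.] 5410 [585.6 -23.6] [ 59.7 113.2] 86.2 53.4
bright [220. 181.] 4770 [603.2  69. ] [ 60.  114.4] 88.6 53.5
bright [ 30. 185.] 3271 [ 577.5 -127.6] [74.4 84.8] 88.5 75.3
plate [136. 181.] 52596 [609.4 -23.2] [300.2 240. ] 81.5 50.8
blue [456.  81.] 18083 [544.  347.9] [203.2 118. ] 6.9 5.2
```

View pics/w1.png

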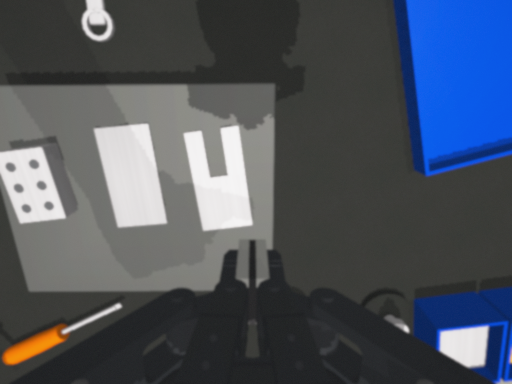

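The wrist view shows the slotted shim at (218,180), the plain shim at (131,174), and nothing under the fingers except the plate. The measurements agree: shim centre (603,69) mm with yaw -1.4°, plate yaw -8.5°. I'll move over the press point and go down.

>>> {"method": "step_arm", "body": {
  "increments": [
    [-0.65, -0.56, 0.6, 0, 0, 0],
    [-0.62, -0.56, 1, 0, 0, 0],
    [0, 0, 1, 0, 0, 0],
    [0, 0, 1, 0, 0, 0],
    [0, 0, 1, 0, 0, 0]
  ]
}}

```text
t: 2.65
position: [0.6283, 0.0719, 0.1168]
ee_rot: [-0.0, 0.075, 0.997, 0.0]
contact_force: [1.1, -0.4, -0.7]
width: 0.0002
gripper_force: 0.0
```

>>> {"method": "step_arm", "body": {
  "increments": [
    [0, 0, 0.7, 0, 0, 0],
    [0, 0, 0.15, 0, 0, 0],
    [0, 0, 0.1, 0, 0, 0],
    [0, 0, 0, 0, 0, 0]
  ]
}}

```text
t: 3.05
position: [0.6292, 0.0718, 0.0905]
ee_rot: [0.001, 0.074, 0.997, 0.0]
contact_force: [0.0, 0.4, 0.1]
width: 0.0002
gripper_force: 0.0
```

>>> {"method": "step_arm", "body": {
  "increments": [
    [0, -0.12, 0.2, 0, 0, 0],
    [0, 0, 0.1, 0, 0, 0],
    [0, 0, 0.05, 0, 0, 0],
    [0, 0, 0, 0, 0, 0]
  ]
}}

```text
t: 3.45
position: [0.6282, 0.0679, 0.0793]
ee_rot: [0.0, 0.074, 0.997, 0.0]
contact_force: [-0.3, -0.3, 0.4]
width: -0.0001
gripper_force: 0.0
```

>>> {"method": "step_arm", "body": {
  "increments": [
    [0, 0, 0.05, 0, 0, 0],
    [0, 0, 0, 0, 0, 0]
  ]
}}

```text
t: 3.65
position: [0.6286, 0.068, 0.0782]
ee_rot: [0.0, 0.074, 0.997, 0.0]
contact_force: [0.2, 0.6, 2.9]
width: 0.0001
gripper_force: 1.1
```

>>> {"method": "step_arm", "body": {
  "increments": [
    [0, 0, 0.04, 0, 0, 0],
    [0, 0, 0, 0, 0, 0]
  ]
}}

```text
t: 3.85
position: [0.6287, 0.068, 0.0781]
ee_rot: [0.0, 0.074, 0.997, 0.0]
contact_force: [-3.1, -1.0, 9.6]
width: -0.0002
gripper_force: 5.0
```

>>> {"method": "step_arm", "body": {
  "increments": [
    [0.3, 0, 0.01, 0, 0, 0],
    [0.3, 0, 0, 0, 0, 0],
    [0.3, 0, 0, 0, 0, 0],
    [0, 0, 0, 0, 0, 0]
  ]
}}

```text
t: 4.25
position: [0.6025, 0.0722, 0.0781]
ee_rot: [0.002, 0.074, 0.997, 0.001]
contact_force: [-0.9, 0.8, 9.6]
width: 0.0002
gripper_force: 4.8
```

```bash
python3 - <<'E'
from m import *
f=grab("wrist"); s=r.read_state();print(s["position"],s["contact_force"]); measure(f); f=grab("top");print("top");measure(f)
E
```

```text
[0.60251961 0.07226552 0.07812575] [-2.08130748 -0.17558953 10.78305557]
bright [246. 187.] 15491 [575.9  73.2] [ 58.7 108.5] 88.7 53.7
bright [ 63. 237.] 19915 [586.4 -24.7] [ 61.  114.5] 86.3 53.6
plate [172. 180.] 95876 [591.3  22.5] [213.5 190.7] 81.6 51.2
plate [252. 342.] 351 [659.7  63.8] [ 7.8 25. ] 81.0 50.8
top
bright [228.  63.] 258 [832.5 121.4] [54.2 54.2] 39.3 76.0
bright [274. 144.] 703 [587.4 -21.8] [ 59.9 114.9] 85.9 53.9
bright [305. 146.] 421 [ 577.5 -119. ] [55.3 78.9] 88.4 76.0
plate [228.  66.] 355 [829.8 120.9] [57.8 60.3] 2.1 74.8
plate [292. 138.] 4710 [606.5 -67.4] [212.9 241.8] 81.7 51.9
blue [152. 162.] 3079 [536.4 363.3] [213. 152.] 7.0 5.8
```

The shim follows the fingers and keeps its heading. It needs about 63 mm more.

>>> {"method": "step_arm", "body": {
  "increments": [
    [0.35, 0, 0, 0, 0, 0],
    [0.35, 0, 0, 0, 0, 0],
    [0.35, 0, 0, 0, 0, 0],
    [0, 0, 0, 0, 0, 0]
  ]
}}

```text
t: 4.75
position: [0.5712, 0.077, 0.0781]
ee_rot: [0.002, 0.074, 0.997, 0.001]
contact_force: [-1.6, 0.1, 11.2]
width: -0.0001
gripper_force: 5.3
```

>>> {"method": "step_arm", "body": {
  "increments": [
    [0.35, 0, 0, 0, 0, 0],
    [0.35, 0, 0, 0, 0, 0],
    [0.35, 0, 0, 0, 0, 0],
    [0, 0, 0, 0, 0, 0],
    [0, 0, 0, 0, 0, 0]
  ]
}}

```text
t: 5.25
position: [0.5402, 0.0817, 0.0781]
ee_rot: [0.001, 0.074, 0.997, 0.001]
contact_force: [-2.2, 0.4, 12.9]
width: 0.0004
gripper_force: 6.4
```

```bash
python3 - <<'E'
from m import *
f=grab("wrist"); s=r.read_state();print(s["position"],s["contact_force"]); measure(f); save(f,"w2.png")
E
```

```text
[0.54022979 0.08172688 0.0780738 ] [-3.57200552  0.97791047 12.37165798]
bright [246. 193.] 14217 [516.   80.7] [ 60.5 104.8] 89.6 53.7
bright [ 67. 302.] 7964 [562.1 -23.2] [61.2 67.9] 86.7 53.5
plate [166. 238.] 52156 [530.2  23.4] [123.4 237.7] 8.0 51.5
plate [252. 342.] 353 [597.1  73.2] [ 7.8 26.4] 82.1 50.8
```

The shim now overhangs by about 46 mm, with its origin near plate x = -111 mm. I'll lift off, turn the tool to line up with the shim, open, and re-measure.

>>> {"method": "step_arm", "body": {
  "increments": [
    [0, 0, -0.2, 0, 0, 0],
    [0, 0, -0.8, 0, 0, 0],
    [0.6, 0, -1, 0, 0, -0.45],
    [0.6, 0, -1, 0, 0, -0.42],
    [0, 0, -0.5, 0, 0, 0]
  ],
  "gripper": -0.7
}}

```text
t: 5.8
position: [0.5023, 0.0858, 0.1834]
ee_rot: [0.0, 0.012, 1.0, 0.001]
contact_force: [0.5, -0.4, -0.6]
width: 0.0718
gripper_force: 0.0
```

>>> {"method": "step_arm", "body": {
  "increments": [
    [0, 0, 0, 0, 0, 0],
    [0, 0, 0, 0, 0, 0],
    [0, 0, 0, 0, 0, 0]
  ]
}}

```text
t: 6.1
position: [0.503, 0.0852, 0.1802]
ee_rot: [-0.001, 0.014, 1.0, -0.0]
contact_force: [0.1, -0.7, -0.5]
width: 0.0725
gripper_force: 0.0
```

```bash
python3 - <<'E'
from m import *
f=grab("wrist"); s=r.read_state();print(s["position"],s["contact_force"],s["width"]); measure(f); save(f,"w3.png")
f=grab("top");print("top");measure(f)
E
```

```text
[0.50301066 0.08520227 0.18004393] [ 0.88961526 -0.18916915 -0.2079904 ] 0.07275100116566217
bright [250. 215.] 6860 [520.9  82. ] [ 60.  113.4] 89.3 53.7
bright [127. 253.] 3003 [566.7 -22.5] [59.4 75.8] 86.9 53.6
bright [ 21. 287.] 2942 [ 589.3 -117.1] [ 49.2 118.3] 64.1 75.4
plate [158. 251.] 45807 [569.5 -15.5] [304.2 230.6] 85.4 51.0
plate [104. 375.] 503 [695.3 -77.9] [36.4 28.9] 87.9 50.6
blue [482. 205.] 11893 [550.5 316. ] [233.6  69. ] 13.0 5.8
top
bright [228.  63.] 263 [832.4 121.3] [52.5 56.3] 48.0 76.4
bright [274. 143.] 710 [587.4 -21.6] [ 61.3 114.6] 85.6 53.7
bright [305. 146.] 424 [ 578.7 -119.2] [55.9 82.1] 89.0 76.0
plate [228.  66.] 356 [830.6 120.5] [56.9 59. ] 55.7 75.0
plate [283. 133.] 5749 [612.5 -24.1] [299.8 241.5] 81.6 51.7
blue [152. 162.] 3077 [536.6 363.6] [212.3 152. ] 6.9 5.8
```

View pics/w3.png

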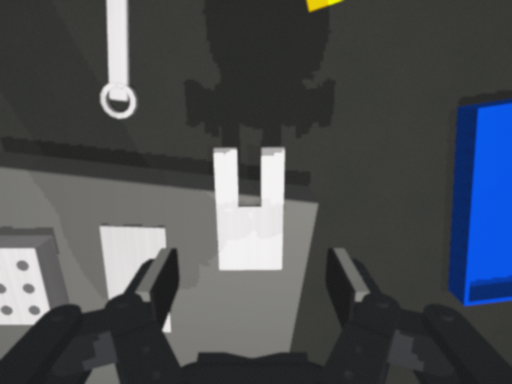

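The wrist view shows the slotted end hanging past the plate edge: leg tips at row 148, plate edge at about row 192, so roughly 40 mm overhang. The fingers straddle it evenly and the plain shim hasn't moved. I'll go down astride the overhang.

>>> {"method": "step_arm", "body": {
  "increments": [
    [0.28, -0.06, 0.4, 0, 0, -0.1],
    [0.28, -0.05, 1, 0, 0, 0],
    [0, 0, 1, 0, 0, 0],
    [0, 0, 0.8, 0, 0, 0],
    [0, 0, 0.3, 0, 0, 0]
  ]
}}

```text
t: 6.7
position: [0.4848, 0.0819, 0.0734]
ee_rot: [-0.003, 0.007, 1.0, -0.001]
contact_force: [-0.9, -0.2, 0.6]
width: 0.0724
gripper_force: 0.0
```

>>> {"method": "step_arm", "body": {
  "increments": [
    [0, 0, 0.15, 0, 0, 0],
    [0, 0, 0.15, 0, 0, 0],
    [0, 0, 0, 0, 0, 0]
  ]
}}

```text
t: 7.0
position: [0.487, 0.0825, 0.0675]
ee_rot: [0.0, 0.007, 1.0, 0.0]
contact_force: [-0.6, 0.8, -0.3]
width: 0.0728
gripper_force: 0.0
```

```bash
python3 - <<'E'
from m import *
f=grab("wrist"); s=r.read_state();print(s["position"],s["contact_force"],s["width"]); measure(f); save(f,"w4.png")
E
```

```text
[0.48714456 0.08255785 0.06785152] [ 0.40654973 -0.6234387   0.63569708] 0.07218541731039031
bright [254. 295.] 10566 [503.2  81.3] [61.2 79.4] 89.6 53.8
bright [104. 375.] 493 [553.3  -2.7] [15.6 19.2] 0.9 53.7
plate [201. 295.] 28738 [506.6  37. ] [190.4  88.9] 88.8 53.1
plate [104. 375.] 501 [553.4  -2.8] [15.5 19.4] 2.2 53.7
```

View pics/w4.png

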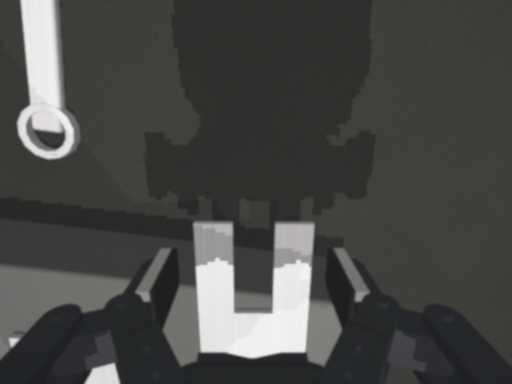

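The fingers straddle the legs, with pads at columns 178 and 327 and the shim between 195 and 315, clear of the plate edge. I'll drop 2 mm more and close.

>>> {"method": "step_arm", "body": {
  "increments": [
    [0, 0, 0.06, 0, 0, 0],
    [0, 0, 0, 0, 0, 0]
  ]
}}

```text
t: 7.25
position: [0.487, 0.0826, 0.0659]
ee_rot: [0.001, 0.007, 1.0, 0.0]
contact_force: [-0.5, 0.3, -0.6]
width: 0.0724
gripper_force: 0.0
```

>>> {"method": "step_arm", "body": {
  "increments": [
    [0, 0, 0, 0, 0, 0],
    [0, 0, 0, 0, 0, 0],
    [0, 0, 0, 0, 0, 0],
    [0, 0, 0, 0, 0, 0],
    [0, 0, 0, 0, 0, 0]
  ],
  "gripper": 1,
  "newtons": 80
}}

```text
t: 7.75
position: [0.4869, 0.0825, 0.0663]
ee_rot: [0.0, 0.007, 1.0, 0.0]
contact_force: [-2.5, -0.7, 6.6]
width: 0.0526
gripper_force: 82.1
```

>>> {"method": "step_arm", "body": {
  "increments": [
    [0, 0, -0.1, 0, 0, 0],
    [0, 0, -0.2, 0, 0, 0],
    [0, 0, -0.3, 0, 0, 0],
    [0, 0, 0, 0, 0, 0]
  ]
}}

```text
t: 8.15
position: [0.4875, 0.0827, 0.0848]
ee_rot: [0.001, 0.007, 1.0, 0.0]
contact_force: [0.5, -0.5, -0.6]
width: 0.0526
gripper_force: 83.6
```

```bash
python3 - <<'E'
from m import *
f=grab("wrist"); s=r.read_state();print(s["position"],s["contact_force"],s["width"],s["gripper_force"]); save(f,"w5.png")
W=cloud(f);I=f["frame"].min(2);m=(I>130)&(W[...,2]>.04)&(abs(W[...,1]-.082)<.035);m[:,:195]=0;m[:,320:]=0;m[350:]=0
P=W[m];c=P.mean(0);print(len(P),c,np.linalg.svd(P-c,full_matrices=False)[2][2])
E
```

```text
[0.48716179 0.08263635 0.08428181] [ 0.13197681 -0.32421842 -0.86873703] 0.05264387125230705 83.60976934432983
10343 [0.50313924 0.08259871 0.07119893] [ 0.03279346 -0.00244235  0.99945917]
```

View pics/w5.png

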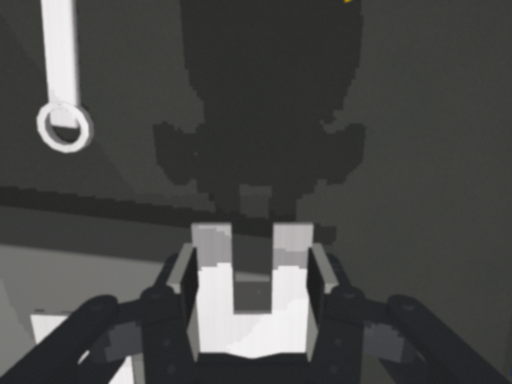

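Held level (tilt about 2°) and clear of the plate. I'll lift it and carry it to the tray.

>>> {"method": "step_arm", "body": {
  "increments": [
    [0, 0, -0.5, 0, 0, 0],
    [0, 0, -0.8, 0, 0, 0],
    [0, 0, -0.8, 0, 0, 0],
    [0, 0, -0.6, 0, 0, 0],
    [0, 0, -0.3, 0, 0, 0]
  ]
}}

```text
t: 8.7
position: [0.4872, 0.0826, 0.1749]
ee_rot: [0.001, 0.006, 1.0, 0.0]
contact_force: [-0.2, 0.2, -1.4]
width: 0.0525
gripper_force: 83.8
```

>>> {"method": "step_arm", "body": {
  "increments": [
    [0, 0.3, 0, 0, 0, 0],
    [0, 0.6, 0, 0, 0, 0],
    [0, 0.8, 0, 0, 0, 0],
    [0, 0.8, 0, 0, 0, 0],
    [0, 0.8, 0, 0, 0, 0]
  ]
}}

```text
t: 9.2
position: [0.487, 0.1828, 0.1721]
ee_rot: [-0.001, 0.006, 1.0, -0.0]
contact_force: [0.3, 0.5, -1.1]
width: 0.0519
gripper_force: 83.8
```

>>> {"method": "step_arm", "body": {
  "increments": [
    [0, 0.8, 0, 0, 0, -0.2],
    [0, 0.8, 0, 0, 0, -0.2],
    [0, 0.8, 0, 0, 0, -0.2],
    [0, 0.8, 0, 0, 0, -0.2],
    [0, 0.8, 0, 0, 0, -0.17]
  ]
}}

```text
t: 9.7
position: [0.4826, 0.3032, 0.1734]
ee_rot: [-0.0, -0.062, 0.998, -0.0]
contact_force: [0.8, 0.9, -1.0]
width: 0.0524
gripper_force: 83.8
```

>>> {"method": "step_arm", "body": {
  "increments": [
    [-0.1, 0.8, 0, 0, 0, 0],
    [0, 0.6, 0, 0, 0, 0],
    [0, 0.3, 0, 0, 0, 0],
    [0, 0, 0, 0, 0, 0],
    [0, 0, 0, 0, 0, 0]
  ]
}}

```text
t: 10.2
position: [0.4797, 0.3513, 0.1734]
ee_rot: [-0.0, -0.061, 0.998, -0.001]
contact_force: [0.7, 1.1, -1.5]
width: 0.0526
gripper_force: 83.8
```

```bash
cat > tr.py <<'E'
from m import *
f=grab("wrist"); s=r.read_state();print(s["position"],s["ee_rot"],s["width"],s["gripper_force"])
W=cloud(f);hsv=cv2.cvtColor(f["frame"],cv2.COLOR_RGB2HSV);I=f["frame"].min(2)
b=(hsv[...,1]>120)&(hsv[...,0]>100)&(hsv[...,0]<130)&(W[...,0]<.75);print("tray",rect(W,b))
fl=b&(W[...,2]<.01);print("floor",rect(W,fl))
z=W[...,2];m=(I>110)&(z>s["position"][2]-.05)&(z<s["position"][2]);m[:,:195]=0;m[:,320:]=0;m[350:]=0
P=W[m];c=P.mean(0);print(len(P),c,np.linalg.svd(P-c,full_matrices=False)[2][2],rect(W,m))
cv2.imwrite("pics/tr.png",f["frame"][:,:,::-1])
fs=grab("scene");save(fs,"tr_scene.png")
E
python3 tr.py
```

```text
[0.47989122 0.35085862 0.1734175 ] [-4.82748876e-05 -6.03770087e-02  9.98175517e-01 -5.01784778e-04] 0.05289555290500577 83.81600975990295
tray (array([543.8, 360. ]), array([227.8, 158. ]), 7.1, np.float64(5.0))
floor (array([543.8, 360. ]), array([227.8, 158. ]), 7.1, np.float64(4.8))
10520 [0.49370679 0.35343939 0.1601629 ] [ 8.90716802e-03 -5.28456950e-04  9.99960191e-01] (array([492.9, 355. ]), array([75. , 59.8]), 6.7, np.float64(160.1))
```

View pics/tr.png

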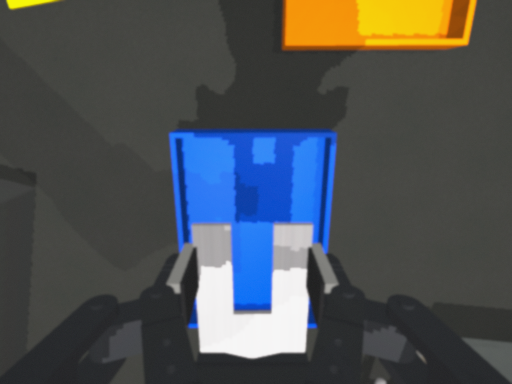

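The shim hangs level above the blue tray (rim columns 171-335, shim 192-314), so it is centred sideways. It needs 22 mm forward, then down.

>>> {"method": "step_arm", "body": {
  "increments": [
    [-0.35, 0.07, 0.4, 0, 0, 0],
    [-0.4, 0, 0.8, 0, 0, 0],
    [0, 0, 0.9, 0, 0, 0],
    [0, 0, 0.7, 0, 0, 0],
    [0, 0, 0.3, 0, 0, 0]
  ]
}}

```text
t: 10.8
position: [0.5011, 0.3551, 0.0785]
ee_rot: [-0.001, -0.06, 0.998, -0.001]
contact_force: [0.6, 0.0, -0.0]
width: 0.0527
gripper_force: 83.8
```

>>> {"method": "step_arm", "body": {
  "increments": [
    [0, 0, 0.6, 0, 0, 0],
    [0, 0, 0.5, 0, 0, 0],
    [0, 0, 0.3, 0, 0, 0],
    [0, 0, 0.1, 0, 0, 0],
    [0, 0, 0, 0, 0, 0]
  ]
}}

```text
t: 11.3
position: [0.5017, 0.357, 0.0355]
ee_rot: [-0.0, -0.061, 0.998, -0.0]
contact_force: [-1.2, -1.2, -1.0]
width: 0.0527
gripper_force: 83.8
```

>>> {"method": "step_arm", "body": {
  "increments": [
    [0, 0, 0.15, 0, 0, 0],
    [0, 0, 0.1, 0, 0, 0],
    [0, 0, 0, 0, 0, 0]
  ]
}}

```text
t: 11.6
position: [0.5015, 0.357, 0.0279]
ee_rot: [-0.0, -0.061, 0.998, -0.0]
contact_force: [0.2, -0.6, -1.2]
width: 0.0528
gripper_force: 83.8
```

>>> {"method": "step_arm", "body": {
  "increments": [
    [0, 0, 0.06, 0, 0, 0],
    [0, 0, 0, 0, 0, 0]
  ]
}}

```text
t: 11.8
position: [0.5016, 0.3571, 0.0261]
ee_rot: [-0.0, -0.061, 0.998, -0.0]
contact_force: [-0.6, 0.9, -0.8]
width: 0.053
gripper_force: 83.8
```

>>> {"method": "step_arm", "body": {
  "increments": [
    [0, 0, 0.05, 0, 0, 0],
    [0, 0, 0, 0, 0, 0]
  ]
}}

```text
t: 12.0
position: [0.5017, 0.3572, 0.0258]
ee_rot: [-0.0, -0.061, 0.998, 0.0]
contact_force: [-1.9, -1.3, 7.9]
width: 0.0522
gripper_force: 88.2
```

>>> {"method": "step_arm", "body": {
  "increments": [
    [0, 0, 0.04, 0, 0, 0],
    [0, 0, 0, 0, 0, 0]
  ]
}}

```text
t: 12.2
position: [0.5018, 0.3572, 0.0258]
ee_rot: [-0.0, -0.061, 0.998, 0.0]
contact_force: [-5.4, -3.8, 16.5]
width: 0.0527
gripper_force: 92.9
```

The fingertips are on the tray floor with the shim about 4 mm above it. I'll ease off and open a little.

>>> {"method": "step_arm", "body": {
  "increments": [
    [0, 0, -0.05, 0, 0, 0],
    [0, 0, 0, 0, 0, 0]
  ]
}}

```text
t: 12.4
position: [0.502, 0.3574, 0.0258]
ee_rot: [0.0, -0.061, 0.998, 0.0]
contact_force: [-1.6, -1.7, 6.7]
width: 0.0526
gripper_force: 87.9
```

>>> {"method": "step_arm", "body": {
  "increments": [
    [0, 0, 0, 0, 0, 0],
    [0, 0, 0, 0, 0, 0],
    [0, 0, 0, 0, 0, 0]
  ],
  "gripper": -0.65
}}

```text
t: 12.7
position: [0.5015, 0.357, 0.0246]
ee_rot: [-0.0, -0.061, 0.998, -0.0]
contact_force: [-0.6, 0.9, 0.7]
width: 0.0706
gripper_force: 0.0
```

>>> {"method": "step_arm", "body": {
  "increments": [
    [0, 0, -0.2, 0, 0, 0],
    [0, 0, -0.5, 0, 0, 0],
    [0, 0, -1, 0, 0, 0],
    [0, 0, -1, 0, 0, 0],
    [0, 0, -1, 0, 0, 0]
  ]
}}

```text
t: 13.2
position: [0.5018, 0.3572, 0.1384]
ee_rot: [0.0, -0.061, 0.998, 0.0]
contact_force: [0.4, 0.0, -0.2]
width: 0.0706
gripper_force: 0.0
```

>>> {"method": "step_arm", "body": {
  "increments": [
    [0.3, 0, -0.8, 0, 0, 0],
    [0, 0, -0.4, 0, 0, 0],
    [0, 0, 0, 0, 0, 0],
    [0, 0, 0, 0, 0, 0]
  ]
}}

```text
t: 13.6
position: [0.4926, 0.3558, 0.1717]
ee_rot: [-0.0, -0.061, 0.998, -0.0]
contact_force: [-0.2, -0.3, -0.7]
width: 0.0706
gripper_force: 0.0
```

```bash
python3 - <<'E'
from m import *
s=r.read_state();print(s["t"],s["position"],s["contact_force"],s["width"])
for n in("wrist","top"):
    f=grab(n);print(n)
    W=cloud(f);I=f["frame"].min(2);m=(I>150)&(W[...,2]<.03)&(abs(W[...,0]-.53)<.1)&(abs(W[...,1]-.36)<.07)
    P=W[m];
    if len(P)>50: c=P.mean(0);print(rect(W,m),c,np.linalg.svd(P-c,full_matrices=False)[2][2])
    measure(f)
    if n=="wrist":save(f,"end.png")
E
```

```text
13.6 [0.49263477 0.35576738 0.17168169] [-0.16745407 -0.2564897  -0.6765385 ] 0.07056744754828179
wrist
(array([535.6, 361.7]), array([114.8,  59.5]), 7.3, np.float64(7.7)) [0.53591085 0.36172173 0.00745674] [-0.00205759 -0.0053342   0.99998366]
blue [249. 210.] 26457 [543.1 359.5] [226.3 158.2] 7.1 5.0
top
(array([536.6, 362.9]), array([114.2,  60.1]), 7.4, np.float64(7.9)) [0.54399839 0.36242307 0.00784088] [ 0.00731628 -0.02198169 -0.9997316 ]
bright [228.  63.] 262 [832.8 122. ] [54.6 55.3] 53.1 76.3
bright [274. 144.] 727 [587.3 -21.7] [ 61.2 114.9] 86.2 53.8
bright [305. 146.] 420 [ 576.5 -119.2] [56.9 77.8] 86.9 76.1
plate [228.  65.] 352 [830.3 121.2] [59.1 58. ] 56.4 75.0
plate [274. 136.] 7384 [612.5 -24. ] [300.9 241.4] 81.7 51.6
blue [158. 159.] 1762 [508.7 334.5] [295.3 136.5] 15.8 6.1
```

View pics/end.png

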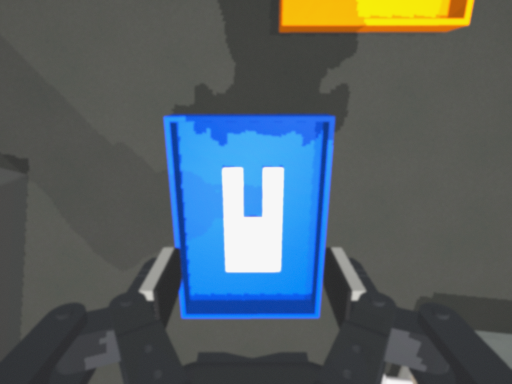

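The shim lies flat at (252,220), centred in the blue tray with the gripper well clear. The plain shim still measures (587,-22), as it did at the start.

```bash
python3 -c "
from rig import r
print(r.hand_in())"
```

```text
the job is handed in; nothing more can be done
None
```

I slid the slotted shim out over the plate's near edge, gripped its overhanging end by the sides, and laid it flat near the centre of the blue tray. The plain shim didn't measurably move. I handed the job in at about 14 s on the robot's clock, and no verdict came back.

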